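# Gauge two look-alike packing plates and issue the thicker one

### The job

Two steel packing plates that look alike stand on edge in the two nests of the grey rack: one is 10 mm thick, the other 15 mm. Tell which is which by pinching across the thickness and reading the finger opening, then set the 15 mm plate down gently in the blue tray. At the end the 10 mm plate must rest in a nest of the rack and the other nest must be empty.

Things in the scene. Friction and masses are not known exactly. Their poses are not given: they have to be found in the camera images.
- rack: fixed grey rack, base bar 70 x 200 x 6 mm (x, y, z), with two black nests, 104 mm apart along its y. In each nest a loose steel plate stands on edge: 60 mm long along the rack's y, 50 mm tall, 10 or 15 mm thick along the rack's x, reaching from 10 to 60 mm above the table. The plates weigh 0.23 and 0.35 kg. Origin: centre of the underside, on the table; z up.
- nest_left: the rack's left (+y) black nest, 46 x 74 mm (x, y), with a rail along y on each side; rail tops 16 mm, nest floor 10 mm above the table; slot between the rails 26 mm wide. Its plate stands centred within 2 mm and may be either one. To gauge it, pinch along the nest's x, above the rails. Origin: centre of the nest's underside, 6 mm above the table; axes as the rack's.
- nest_right: the rack's right (-y) black nest, just like the left one and with its origin at the same point; it holds the other plate. Which nest holds which plate changes from start to start.
- tray: fixed shallow blue tray, open above, 170 x 150 x 16 mm over all (x, y, z), walls and floor 5 mm thick. Origin: centre of its underside, on the table; z up. Behind the left part of the work (x over 0.55, y from -0.05 to 0.32, 0.25 m high) stands a grey bench power supply: carry things across in a straight line in front of it, not in an arc.

How it is judged:
At the end, for the whole second after the job is handed in: the 15 mm plate rests in the tray, anywhere and any way up, with its whole weight (3.2 to 3.7 N) on the tray: the tray carries 2.85 to 4.5 N; the 10 mm plate rests with its whole weight (2.1 to 2.5 N) in one nest: that nest carries 1.7 to 2.85 N; the other nest is empty, carrying less than 0.3 N (contact force between tray and anything else between 2.85 and 4.5 N and ((contact force between nest_left and anything else between 1.7 and 2.85 N and contact force between nest_right and anything else below 0.3 N) or (contact force between nest_right and anything else between 1.7 and 2.85 N and contact force between nest_left and anything else below 0.3 N))); the robot touches nothing.
It fails at once if a plate is dropped or rammed into the tray: the tray is struck with more than 45 N (contact force between tray and anything else above 45 N).
It also fails if it takes over 48 s, if anything falls off the work surface, if the arm or the gripper's body presses on something with over 40 N, if the wrist force passes 120 N, or if a joint passes its speed limit or range.

### The arm

A 6-joint arm with a two-finger parallel gripper is mounted at the origin on a cart in front of the work surface, level with it; the furniture and walls round the work are solid. World frame = base frame: x ahead of the robot, y to its left, z up, the work surface at z = 0. Lengths are in m, angles in rad, forces in N, time in s.
With the tool pointing down it reaches from about 0.325 to 0.775 m from the base axis. Payload 9.3 kg.
Tool frame: the origin (TCP) lies at the very end of the fingers, on their centre line; the grasp point (between the pads) lies 19 mm behind it; z points along the fingers, y is the line along which they close (so a half turn about z gives the same grasp; the last joint's range is limited). The gripper opens to 85 mm and grips with 20 to 120 N. Pads are 22 mm wide; open, the fingers measure 114 mm over their backs; the gripper's body (76 mm by 85 mm) begins 54 mm behind the grasp point. The pads swing forward as they close: fully open they stand 13 mm farther back than shut.
Start: joints at [-1.4, 0.259, 0.021, 1.334, 0, 1.418], TCP at [0.175, -0.521, 0.193] pointing down, gripper open.
Joint ranges: [-3.04, 3.04], [-0.91, 1.82], [-1.04, 1.36], [-1.92, 1.95], [-1.52, 1.45], [-3.14, 3.14]. Speed limits (rad/s): [2.22, 2.22, 2.79, 3.14, 3.14, 3.14].

### API

Orientations are given as a 3x3 rotation matrix whose columns are the frame's x, y, z axes.
In Python, from bench import arm gives the robot as it stands. Calls block until the motion is done:
- arm.goto(position, orientation): joint-space move of the TCP to a pose.
- arm.movel(position, max_speed=0.15, rotation=None, f_stop=None): straight line of the TCP; rotation=None keeps the orientation; max_speed is the mean speed in m/s. With f_stop (N) it stops when the force on the tool has changed by that much, and returns True; else False.
- arm.set_joints(angles): joint-space move.
- arm.open_gripper() and arm.close(): open the fingers fully, or close them until they stop; the grip force is fixed at half the most.
- arm.hold(seconds).
- arm.ik(position, orientation): joint angles nearest the present ones, or None.
- arm.state(): the state.
- arm.capture(name): name is "side" or "top"; returns a dict with "pixels" (400x640x3 uint8, red, green, blue), "range_z" (400x640 float32, m along the optical axis (not along the pixel's ray), 0 where there is no reading), "fx", "fy", "cx", "cy" (pixels), "dist" ([k1, k2, p1, p2, k3] as OpenCV has them; the pictures are not rectified), "T" (4x4, takes a point from camera to world coordinates). Camera axes: x right, y down, z forward; pixel columns grow to the right and rows downward; lengths in m; the calibration is good to about 2 mm. A picture is of the moment at which its call begins.
A pose or a line that the arm cannot do raises arm.IKError and nothing moves.
- arm.job_done(): hands the job in; it is judged then, once.
The state is a dict: "time_s": time; "qpos": joint angles; "qvel": joint speeds; "joint_efforts": joint torques, N m; "tool_pos": TCP position; "tcp_rot": TCP orientation; "ft_force": force on the tool from outside, world axes, zero at the start; "wrist_torque": the same for the moment, N m; "finger_gap": finger opening in m; "gripper_force": force on a finger pad.
Only numpy, scipy, OpenCV 4.12 (cv2) and the standard library are available. Lean on these libraries where they do the work, as an engineer would, in place of code of your own. Each camera call takes 0.05 s, during which the arm holds its last target. There are 200 camera calls.

## Working session

There is one attempt and no reset: what is moved stays moved. The work goes in short steps, each a Python script; the robot and the scene stay as the last script left them, time stands still between calls to the robot, and variables do not carry over. Pictures are saved under pics/ and viewed, at most 10 in all, crops included, and the job is handed in when it is done.

```bash
mkdir -p pics; ls
cat > h.py <<'E'
import numpy as np, cv2
from bench import arm
def cloud(c):
    z=c["range_z"]; h,w=z.shape
    u,v=np.meshgrid(np.arange(w,dtype=float),np.arange(h,dtype=float))
    K=np.array([[c["fx"],0,c["cx"]],[0,c["fy"],c["cy"]],[0,0,1]])
    n=cv2.undistortPoints(np.stack([u.ravel(),v.ravel()],1)[:,None],K,np.array(c["dist"],float))[:,0]
    p=np.c_[n*z.reshape(-1,1),z.ravel()]
    T=np.array(c["T"]); P=p@T[:3,:3].T+T[:3,3]
    P[z.ravel()==0]=np.nan
    return P.reshape(h,w,3)
def save(c,name): cv2.imwrite("pics/"+name,c["pixels"][...,::-1])
E
python3 - <<'E'
from h import *
for n in("top","side"):
    c=arm.capture(n); save(c,n+"0.png"); P=cloud(c); np.save(n+"0.npy",P); np.save(n+"0px.npy",c["pixels"])
    print(n,np.array(c["T"]).round(3).tolist(),(c["range_z"]==0).mean())
s=arm.state();print(s)
E
```

```text
pics
top [[0.014, -0.998, 0.06, 0.41], [-1.0, -0.014, 0.004, -0.104], [-0.003, -0.06, -0.998, 0.9], [0.0, 0.0, 0.0, 1.0]] 0.00403515625
side [[-0.919, -0.215, 0.33, 0.076], [-0.394, 0.497, -0.773, 0.744], [0.003, -0.841, -0.541, 0.623], [0.0, 0.0, 0.0, 1.0]] 0.0041015625
{'time_s': 0.1, 'qpos': array([-1.39960920e+00,  2.59140920e-01,  2.08444551e-02,  1.33372115e+00,
        2.11241265e-06,  1.41825444e+00]), 'qvel': array([-0.00186413, -0.00122251,  0.00099167,  0.00018334,  0.00016307,
        0.00122146]), 'joint_efforts': array([ 4.13740345e-03, -5.56693375e+01,  3.45073020e+01,  1.15332630e-02,
       -1.18208559e-04, -1.61529382e-06]), 'tool_pos': array([ 0.17493161, -0.52112004,  0.19202661]), 'tcp_rot': array([[ 9.48055818e-01,  3.18103951e-01, -2.05967049e-04],
       [ 3.18103963e-01, -9.48055072e-01,  1.20379329e-03],
       [ 1.87663297e-04, -1.20678217e-03, -9.99999254e-01]]), 'ft_force': array([-1.41211822,  0.70605975, -0.2938507 ]), 'wrist_torque': array([-0.01029199, -0.05452372,  0.01702004]), 'gripper_force': 0.0, 'finger_gap': 0.08551979350755683}
```

View pics/top0.png

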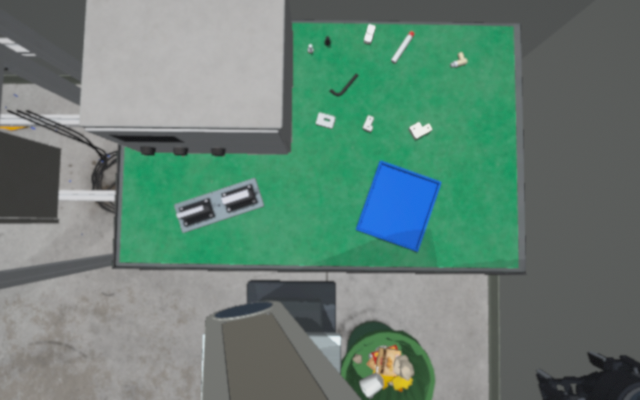

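View pics/side0.png

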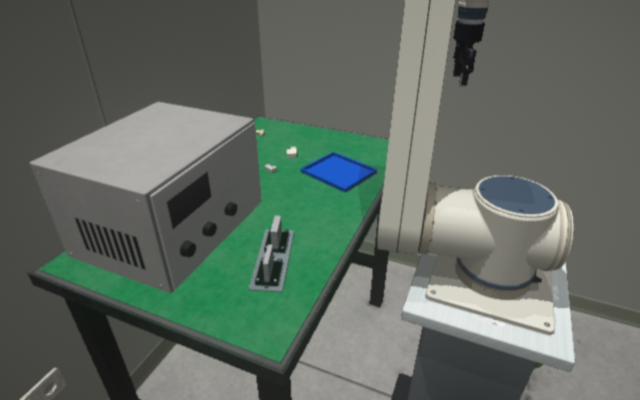

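The top view shows the rack at about (219,205), with plates at (195,211) and (238,197). The tray is centred near (398,206), and the power supply stands behind the rack at (185,75). Next I measure all of these.

Run:
```python
from h import *
P=np.load("top0.npy"); px=np.load("top0px.npy").astype(int)
S=np.load("side0.npy")
def rect(q,l):
    r=cv2.minAreaRect((q[:,:2]*1000).astype(np.float32)); print(l,len(q),np.round(r[0],1),np.round(r[1],1),round(r[2],1),'z',np.nanmedian(q[:,2]).round(4))
    return r
sub=P[170:240,165:275].reshape(-1,3)
rk=sub[(sub[:,2]>0.004)&(sub[:,2]<.07)]; rect(rk,'rack')
for a,b,n in((170,216,'L'),(218,270,'R')):
    q=P[170:240,a:b].reshape(-1,3); rect(q[(q[:,2]>.052)&(q[:,2]<.068)],n)
m=(px[...,2]>150)&(px[...,0]<80); m[:150]=0
rect(P[m],'tray')
c=P[:160,80:295].reshape(-1,3); c=c[(c[:,2]>.03)]; print('psu min x, y range',np.nanpercentile(c[:,0],[0.5,2]),np.nanpercentile(c[:,1],[.5,99]),c[:,2].max())
# side view plates
s=S.reshape(-1,3); s=s[(s[:,2]>.045)&(s[:,2]<.068)&(s[:,0]<.55)&(s[:,0]>.3)&(s[:,1]>0)&(s[:,1]<.35)]
print(len(s)); lab=cv2.kmeans(s[:,1].astype(np.float32),2,None,(3,50,1e-5),5,0)[1].ravel()
for k in(0,1): rect(s[lab==k],'side')
```

```text
rack 3300 [446.8 127.3] [161.3 257. ] 0.9 z 0.0069
L 134 [426.8 176.3] [10.  60.6] 19.1 z 0.0597
R 200 [461.  80.] [14.8 60.4] 19.0 z 0.0598
tray 4885 [nan nan] [0. 0.] 0.0 z 0.0053
psu min x, y range [0.55119236 0.56146248] [-0.03893602  0.30907206] 0.252497536398648
324
side 168 [462.5  79.4] [15.3 61.6] 18.9 z 0.0595
side 156 [428.1 178.7] [10.3 60.9] 19.6 z 0.0593
```

```bash
cat >> h.py <<'E'
a=np.radians(19.2); X=np.array([np.cos(a),np.sin(a),0])
def down(y):
    y=np.array(y)/np.linalg.norm(y); z=np.array([0,0,-1.]); return np.column_stack([np.cross(y,z),y,z])
RL=np.array([.4615,.0797]); LL=np.array([.4275,.1775])
E
python3 - <<'E'
from h import *
P=np.load("top0.npy"); px=np.load("top0px.npy").astype(int)
m=(px[...,2]>150)&(px[...,0]<80); m[:150]=0
q=P[m]; q=q[~np.isnan(q).any(1)]; print(cv2.minAreaRect((q[:,:2]*1000).astype(np.float32)), np.percentile(q[:,2],[5,50,95]))
for s in(1,-1):
    R=down(s*X)
    for p in([.4,-.2,.22],[*RL,.15],[*RL,.024],[*LL,.024],[.42,-.28,.03]):
        j=arm.ik(p,R); print(s,p,None if j is None else j.round(2))
E
```

```text
((450.7670593261719, -291.137939453125), (155.20204162597656, 174.6338348388672), 70.89825439453125) [0.00249156 0.00526269 0.01585822]
1 [0.4, -0.2, 0.22] [-0.65  0.07 -0.14  1.36  0.    0.58]
1 [np.float64(0.4615), np.float64(0.0797), 0.15] [-0.01  0.14 -0.24  1.19  0.    1.23]
1 [np.float64(0.4615), np.float64(0.0797), 0.024] [-0.01  0.24 -0.47  0.86  0.    1.23]
1 [np.float64(0.4275), np.float64(0.1775), 0.024] [ 0.21  0.23 -0.48  0.86  0.    1.45]
1 [0.42, -0.28, 0.03] [-0.75  0.29 -0.38  0.91  0.    0.48]
-1 [0.4, -0.2, 0.22] [-0.65  0.07 -0.14  1.36  0.   -2.56]
-1 [np.float64(0.4615), np.float64(0.0797), 0.15] [-0.01  0.14 -0.24  1.19  0.   -1.91]
-1 [np.float64(0.4615), np.float64(0.0797), 0.024] [-0.01  0.24 -0.47  0.86  0.   -1.91]
-1 [np.float64(0.4275), np.float64(0.1775), 0.024] [ 0.21  0.23 -0.48  0.86  0.   -1.69]
-1 [0.42, -0.28, 0.03] [-0.75  0.29 -0.38  0.91  0.   -2.66]
```

Run:
```python
from h import *
R=down(X)
arm.goto([.4,-.2,.2],R); arm.movel([*RL,.15],max_speed=.2)
c=arm.capture("side"); save(c,"side1.png")
hit=arm.movel([*RL,.026],max_speed=.08,f_stop=8)
s=arm.state(); print(hit,s["tool_pos"],s["time_s"],s["ft_force"])
if not hit:
    arm.close(); s=arm.state(); print(s["finger_gap"],s["gripper_force"],s["tool_pos"],s["time_s"],s["ft_force"])
    save(arm.capture("side"),"side2.png")
```

```text
False [0.46182629 0.07971048 0.02640821] 4.9083 [ 0.51813394 -0.528576    1.29572078]
0.0005279084221654021 0.0 [0.46147801 0.07971098 0.02598155] 5.675 [-0.1445573  -0.51609965 -0.83098497]
```

View pics/side2.png

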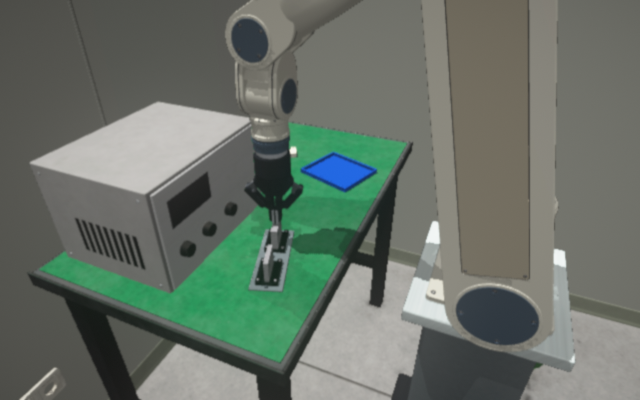

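The fingers shut on nothing (gap 0.5 mm). They appear at about (276,215), above or beyond the plate top at (276,232). I'll measure where the fingers really are relative to the plate.

Run:
```python
from h import *
for n in("side","top"):
    c=arm.capture(n); P=cloud(c)
    q=P.reshape(-1,3)
    g=(abs(q[:,0]-.45)<.09)&(abs(q[:,1]-.08)<.12)&(q[:,2]>.03)&(q[:,2]<.16)
    print(n,g.sum())
    for lo in np.arange(.03,.16,.01):
        k=q[g&(q[:,2]>=lo)&(q[:,2]<lo+.01)]
        k=k[k[:,1]<.135]
        if len(k): print(lo.round(2),len(k),k[:,:2].min(0).round(3),k[:,:2].max(0).round(3),np.median(k[:,:2],0).round(3))
    if n=="side":
        cr=c["pixels"][150:310,200:360,::-1]; cv2.imwrite("pics/crop3.png",cv2.resize(cr,None,fx=3.5,fy=3.5,interpolation=cv2.INTER_CUBIC))
```

```text
side 1379
0.03 38 [0.447 0.061] [0.462 0.11 ] [0.453 0.106]
0.04 39 [0.446 0.058] [0.463 0.111] [0.454 0.105]
0.05 57 [0.446 0.06 ] [0.466 0.11 ] [0.454 0.103]
0.06 41 [0.448 0.071] [0.469 0.107] [0.457 0.091]
0.07 44 [0.447 0.078] [0.472 0.092] [0.457 0.089]
0.08 48 [0.446 0.075] [0.472 0.092] [0.456 0.088]
0.09 47 [0.447 0.072] [0.473 0.093] [0.456 0.089]
0.1 52 [0.441 0.075] [0.48  0.096] [0.46  0.089]
0.11 129 [0.426 0.068] [0.491 0.103] [0.46  0.089]
0.12 165 [0.418 0.061] [0.498 0.105] [0.467 0.084]
0.13 144 [0.411 0.061] [0.505 0.108] [0.463 0.092]
0.14 168 [0.401 0.063] [0.514 0.111] [0.461 0.092]
0.15 260 [0.401 0.05 ] [0.52  0.114] [0.455 0.091]
top 305
0.03 11 [0.456 0.05 ] [0.474 0.072] [0.463 0.053]
0.04 11 [0.455 0.05 ] [0.476 0.074] [0.46 0.06]
0.05 43 [0.457 0.049] [0.477 0.073] [0.466 0.063]
0.06 34 [0.456 0.052] [0.477 0.071] [0.468 0.059]
0.07 4 [0.451 0.068] [0.46  0.071] [0.456 0.07 ]
0.08 2 [0.449 0.07 ] [0.449 0.071] [0.449 0.07 ]
0.11 12 [0.431 0.059] [0.443 0.069] [0.439 0.061]
0.12 19 [0.429 0.057] [0.503 0.083] [0.437 0.063]
0.13 25 [0.415 0.052] [0.508 0.085] [0.428 0.06 ]
0.14 24 [0.407 0.05 ] [0.515 0.09 ] [0.426 0.061]
0.15 120 [0.399 0.05 ] [0.517 0.092] [0.411 0.063]
```

View pics/crop3.png

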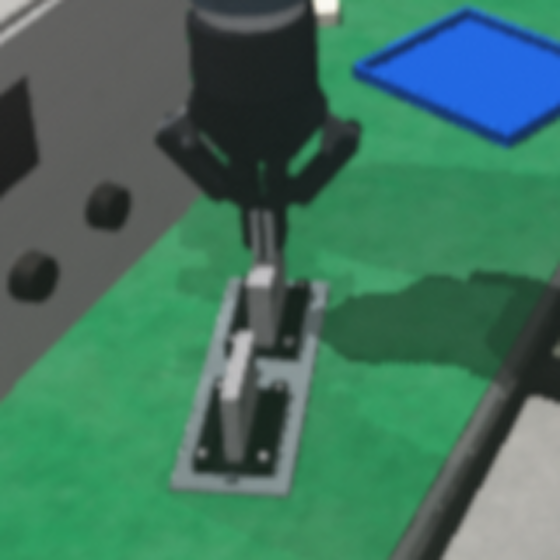

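Run:
```python
from h import *
s=arm.state(); print(s["finger_gap"],s["gripper_force"],s["tool_pos"],s["time_s"],s["qpos"].round(3),s["ft_force"])
q=np.load("side0.npy").reshape(-1,3)
k=q[(abs(q[:,0]-.175)<.1)&(abs(q[:,1]+.521)<.1)&(q[:,2]>.1)&(q[:,2]<.4)]
for lo in np.arange(.15,.36,.015):
    j=k[(k[:,2]>=lo)&(k[:,2]<lo+.015)]
    if len(j): print(lo.round(3),len(j),j[:,:2].min(0).round(3),j[:,:2].max(0).round(3))
c=arm.capture("top"); cr=c["pixels"][140:260,150:310,::-1]; cv2.imwrite("pics/top4.png",cv2.resize(cr,None,fx=4,fy=4,interpolation=cv2.INTER_CUBIC))
```

```text
-0.0002137533257096197 0.0 [0.46148198 0.07968478 0.02597448] 5.825 [-0.008  0.237 -0.464  0.869  0.     1.227] [-0.23527055  0.33847472  0.23583355]
0.24 42 [ 0.15 -0.57] [ 0.199 -0.465]
0.255 91 [ 0.15  -0.568] [ 0.201 -0.462]
0.27 80 [ 0.148 -0.575] [ 0.202 -0.46 ]
0.285 79 [ 0.14  -0.583] [ 0.21  -0.446]
0.3 106 [ 0.141 -0.585] [ 0.209 -0.445]
0.315 120 [ 0.142 -0.58 ] [ 0.209 -0.445]
0.33 144 [ 0.142 -0.582] [ 0.208 -0.45 ]
0.345 97 [ 0.143 -0.541] [ 0.2   -0.454]
```

View pics/top4.png

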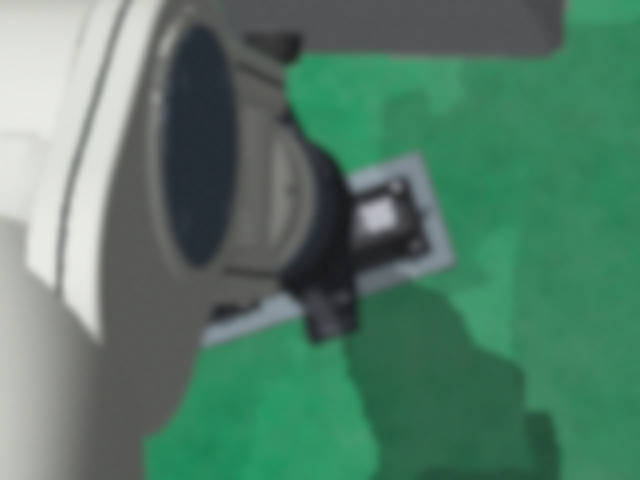

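The top view shows the gripper directly above the right plate, with the plate end at (380,215) in the crop and undisturbed. Both the start view and this one suggest the real fingertips sit about 35 mm above the reported TCP. I'll lift clear and measure that against open background.

Run:
```python
from h import *
arm.movel([*RL,.09],max_speed=.15)
def tips(lab):
    s=arm.state(); c=arm.capture("side"); q=cloud(c).reshape(-1,3)
    k=q[(abs(q[:,0]-RL[0])<.09)&(abs(q[:,1]-RL[1])<.055)&(q[:,2]>.064)&(q[:,2]<.2)]
    print(lab,s["tool_pos"].round(4),s["finger_gap"],"zmin",np.sort(k[:,2])[[0,3,8,15]].round(4))
    for lo in np.arange(.065,.2,.01):
        j=k[(k[:,2]>=lo)&(k[:,2]<lo+.01)]
        if len(j): print(lo.round(3),len(j),((j-[*RL,0])@X).min().round(3),((j-[*RL,0])@X).max().round(3))
    return c
c=tips("closed"); a1=c["pixels"][130:290,200:360,::-1]
arm.open_gripper()
c=tips("open"); a2=c["pixels"][130:290,200:360,::-1]
cv2.imwrite("pics/c5.png",cv2.resize(np.hstack([a1,a2]),None,fx=2.5,fy=2.5,interpolation=cv2.INTER_CUBIC))
print(arm.state()["time_s"])
```

```text
closed [0.4613 0.0797 0.0895] 9.691594459046947e-05 zmin [0.0797 0.0821 0.0849 0.0878]
0.075 9 0.09 0.095
0.085 29 0.088 0.099
0.095 29 0.088 0.099
0.105 10 0.089 0.096
0.125 13 -0.007 0.012
0.135 51 -0.014 0.013
0.145 58 -0.014 0.013
0.155 54 -0.014 0.012
0.165 67 -0.029 0.027
0.175 158 -0.036 0.037
0.185 167 -0.042 0.045
0.195 82 -0.049 0.05
open [0.4615 0.0797 0.09  ] 0.08521893118171016 zmin [0.0798 0.0827 0.0847 0.0883]
0.075 9 0.089 0.095
0.085 29 0.088 0.099
0.095 31 0.088 0.098
0.105 13 0.091 0.098
0.135 4 -0.047 0.044
0.145 48 -0.056 0.056
0.155 70 -0.057 0.056
0.165 65 -0.056 0.056
0.175 56 -0.062 0.057
0.185 142 -0.074 0.073
0.195 114 -0.074 0.073
7.3333
```

View pics/c5.png

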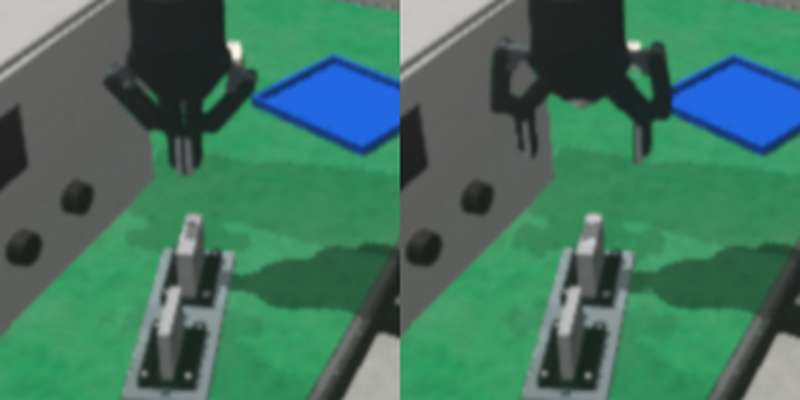

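Left (closed): tips at (183,172). Right (open): tips at (528,155) and (640,160), centred over the plate. The closed tips are at z≈0.127 while the TCP reads 0.0895, so the real fingertips are about 37 mm behind the reported TCP. I'll allow for that and pinch 37 mm lower.

```bash
echo 'OFF=.037  # real fingertips this far behind reported TCP' >> h.py
python3 - <<'E'
from h import *
hit=arm.movel([*RL,.028-OFF],max_speed=.1,f_stop=8)
print(hit,arm.state()["tool_pos"])
if not hit:
    arm.close(); s=arm.state(); print(s["finger_gap"],s["gripper_force"],s["tool_pos"],s["time_s"],s["ft_force"])
E
```

```text
False [ 0.46189045  0.07972143 -0.00854979]
0.013992689730313297 58.56586217880249 [ 0.46160843  0.07968905 -0.0088228 ] 9.1167 [-0.40694708  0.46294434  2.57491052]
```

The gap reads 14.0 mm, which matches the 15 mm plate, and the image width of 15 mm agrees. I'll lift, check the weight, then carry it over and set it down.

Run:
```python
from h import *
arm.movel([*RL,.09],max_speed=.12); arm.hold(.3)
f=np.mean([arm.state()["ft_force"]],0); s=arm.state(); print(s["finger_gap"],f,s["time_s"])
if s["finger_gap"]>.0125:
    arm.movel([.45,-.291,.09],max_speed=.2); arm.hold(.3)
    arm.movel([.45,-.291,.0],max_speed=.1)
    s=arm.state(); print(s["finger_gap"],s["ft_force"],s["tool_pos"],s["time_s"])
    c=arm.capture("side"); save(c,"s6.png"); cr=c["pixels"][100:240,260:420,::-1]; cv2.imwrite("pics/c6.png",cv2.resize(cr,None,fx=4,fy=4,interpolation=cv2.INTER_CUBIC))
```

```text
0.014111865305604663 [-1.0412827   1.16699749 -2.79709361] 10.3917
0.014374021914363544 [ 0.47136048 -0.47747737 -2.98896958] [ 0.4503385  -0.29132523  0.00055355] 13.75
```

View pics/c6.png

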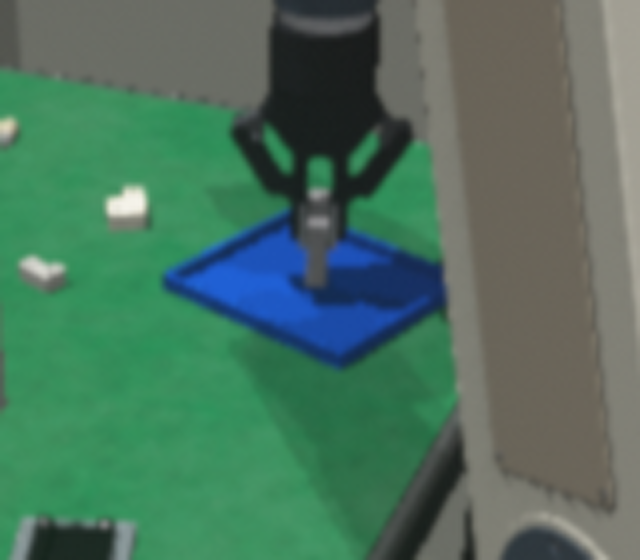

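The picture shows the plate held upright above the middle of the tray, its bottom at (315,285), and the right nest empty at (75,540). Now I lower it slowly until it touches.

Run:
```python
from h import *
hit=arm.movel([.45,-.291,-.02],max_speed=.012,f_stop=5)
s=arm.state(); print(hit,s["ft_force"],s["tool_pos"],s["finger_gap"],s["time_s"])
if hit:
    arm.open_gripper(); arm.hold(.2)
    s=arm.state(); print(s["ft_force"],s["tool_pos"],s["finger_gap"],s["time_s"])
    arm.movel([.45,-.291,.11],max_speed=.1); arm.hold(.3)
    P=cloud(arm.capture("side")); q=P.reshape(-1,3); k=q[(abs(q[:,0]-.45)<.07)&(abs(q[:,1]+.291)<.06)&(q[:,2]>.01)&(q[:,2]<.075)]
    print(len(k),np.median(k,0),k[:,2].max(),arm.state()["time_s"])
    save(arm.capture("side"),"s7.png")
```

```text
True [0.04944491 0.27912728 5.72788035] [ 0.45000914 -0.29098313 -0.01378623] 0.014338388118542707 14.9
[ 0.63632485 -0.84871555 -0.06104479] [ 0.44930403 -0.29037304 -0.01468861] 0.08536031800189163 15.7917
172 [ 0.4427613  -0.26813787  0.03318004] 0.05808426037984238 17.5417
```

View pics/s7.png

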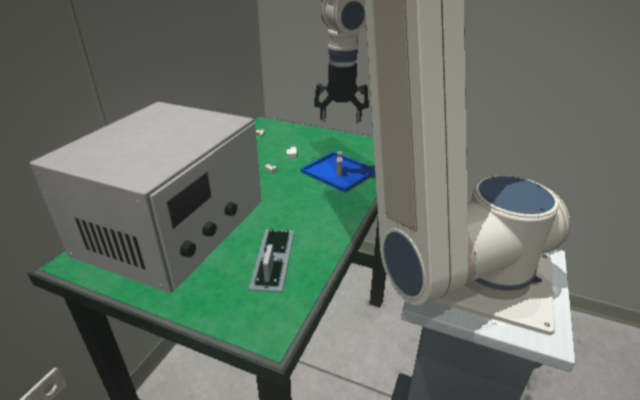

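The plate stands upright in the tray at (340,165), the other plate is in the left nest at (267,262), the right nest is empty, and the gripper is clear of everything.

```bash
python3 -c "
from h import *
print(arm.job_done())"
```

```text
the job is handed in; nothing more can be done
None
```

I set the plate from the right nest upright in the blue tray and handed the job in at about 17.6 s; the result was not reported back. It pinched at 14.0–14.4 mm, so I took it as the 15 mm plate. The left plate stayed in its nest and I did not pinch it; it measured 10 mm in the images. The real fingertips sit about 37 mm short of the reported TCP, so the first pinch closed on air and I corrected for it.

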